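Wedge the rocking bur stand on a jeweller's bench

ROBOT

A 6-joint arm with a two-finger parallel gripper is mounted at the origin on the work surface. World frame = base frame: x ahead of the robot, y to its left, z up, the work surface at z = 0. Lengths are in m, angles in rad, forces in N, time in s.
With the tool pointing down it reaches from about 0.375 to 0.9 m from the base axis. Payload 3.1 kg.
Tool frame: the origin (TCP) lies at the very end of the fingers, on their centre line; the grasp point (between the pads) lies 19 mm behind it (grip_depth is the distance from the TCP to the grasp point, in m); z points along the fingers, y is the line along which they close (so a half turn about z gives the same grasp; the last joint's range is limited). The gripper opens to 85 mm and grips with 20 to 120 N. Pads are 22 mm wide; open, the fingers measure 114 mm over their backs; the gripper's body (76 mm by 85 mm) begins 54 mm behind the grasp point. The pads swing forward as they close: fully open they stand 13 mm farther back than shut.
Start: joints at [1.149, 0.527, 1.433, -0, 1.181, -0.178], TCP at [0.151, 0.607, 0.231] pointing down, gripper open.
Joint ranges: [-3.08, 3.08], [-0.75, 2.2], [0.22, 2.44], [-1.43, 4.57], [0, 2.65], [-2.85, 2.85]. Speed limits (rad/s): [2.79, 2.79, 3.14, 3.14, 3.14, 3.14].

INTERFACE

Orientations are given as a unit quaternion [x, y, z, w].
In Python, from station import * gives the robot as it stands.
- The arm moves only by the tool apply_moves, never from a script. Its argument "plan" is a list of rows, each a list of 7 numbers: the shift along the tool's x, y, z in m, then the turn, a rotation vector about the tool's x, y, z in rad, then the gripper command: -1 is fully open, 1 is shut, values between are in proportion. In form: [[dx, dy, dz, wx, wy, wz, jaw], ...]. A call has 1 to 8 rows; each row shifts and turns the commanded pose from where the row before left it, along the tool's axes as they then stand; what a row does not reach is not made up. A row lasts 1/8 s, in which the tool goes at most 62.5 mm and 10.7 degrees, less where a joint would pass 70% of its speed; a pose out of reach is approached as far as the arm can. A call is refused whole if a number of a shift passes 0.0625 or a number of a turn 0.188, either way. A call with a gripper value outside its range is refused whole. The fingers move at their own pace and stop on an object; "force" is the grip in N (left out, the last holds). Time passes only in rows, so rows that do not move let the fingers close. It gives the time, the measured TCP pose, the force, the opening and the grip force at its end, in the units of the state.
- sense(): the state, without advancing time (a new reading comes with each control period).
- snapshot(name): name is "scene" or "side" or "wrist"; returns the picture (400x640x3 uint8, red, green, blue); there is no depth.
- calibration(name): a dict with "camera_matrix" (3x3 intrinsics, pixels), "R" (3x3) and "t" (3): a world point X has camera coordinates R X + t; the wrist camera has in their place "mount" (4x4, takes a point from camera to tool coordinates, whose origin is the TCP and whose axes are the flange's). Camera axes: x right, y down, z forward; pixel columns grow to the right and rows downward; lengths in m; the calibration is good to about 2 mm. A picture is of the moment at which its call begins: read the wrist's pose just before it. calibration takes no time and is no camera call.
- sign_off(): hands the job in; it is judged then, once.
The state is a dict: "t": time; "q": joint angles; "qd": joint speeds; "tau": joint torques, N m; "tcp_pos": TCP position; "tool_rot": TCP orientation; "force": force on the tool from outside, world axes, zero at the start; "ft_torque": the same for the moment, N m; "finger_gap": opening from 0.0 (shut) to 1.0 (fully open); "gripper_force": force on a finger pad.
Only numpy, scipy, OpenCV 4.12 (cv2) and the standard library are available. Lean on these libraries where they do the work, as an engineer would, in place of code of your own. Each camera call takes 0.05 s, during which the arm holds its last target. There are 200 camera calls.

TASK

The walnut bur stand rocks because its red foot is too short: push the wooden wedge, thin end first, along the bench under that foot until the stand no longer rocks, leaving the stand level and where it is. Then test it by touch: press down firmly on the brass disc above the red foot for about a second, pushing the wedge in further and pressing again if the corner still sinks. Only push and press with the fingers - do not grip or lift anything - leave the vise, tin and brush alone, and finish with the hand clear.

Things in the scene. Friction and masses are not known exactly. Their poses are not given: they have to be found in the camera images.
- stand: loose walnut case, 0.7-0.95 kg, 150 (own x) x 220 (y) x 42 mm; underside 18, flat top 60 mm above the bench. Origin: centre of its footprint, bench level; z up, x roughly away from the robot, y to its left. Pale bur strip on top, only over own x -68..-12, y -105..+25 mm, burs to 102 mm high. Four feet centred at own (+-60, +-90): three round grey rubber, 18 mm across and high, and the red one at (+60, +90)
- stand_foot (a point): centre of the underside of the short red foot (square, 30 x 30 mm, only 10 mm high), 8 mm above the bench while the stand rests level on its grey feet; its outer side (towards the stand's own +y) lies 15 mm from this point and 5 mm inside the case's side. The foot's sides are parallel to the case's
- stand_press (a point): centre of the brass disc, 28 mm across, flush in the top above the red foot, 60 mm above the bench while level, at own (+55, +85). Unwedged, 2 to 4 N down here rocks the corner about 6 mm down (tilt 0.08 rad); it comes back when let go. A fair test is 8 to 12 N for about a second; a well wedged corner then sinks under 1 mm
- wedge: loose pale wooden wedge, orange back end, about 90 g, 110 long x 64 wide, growing evenly from 2 mm thick at the tip to 26 mm at the flat upright back. Origin: centre of its flat underside, on the bench; own -y towards the tip, z up. It starts on the stand's own +y side, tip roughly (within 0.12 rad) towards the red foot, 35 to 110 mm short of it, up to 15 mm off its line
- wedge_tip (a point): middle of the thin tip edge, at bench level, 55 mm from the wedge's origin. The wedge fills the gap when the tip has gone about 27 mm past the red foot's outer side; it does not slip back out
- wedge_back (a point): middle of the lower edge of the flat back face (64 wide, 26 mm high), at bench level, 55 mm from the wedge's origin: push here. The wedge slides with about 1 N until it meets the foot, then the push rises quickly: 3 to 5 N more is snug; beyond about 6 N the corner is jacked up out of level
- stop: aluminium bar screwed to the bench, 170 x 22 x 30 mm, along the side of the stand away from the wedge (stand's own -y), 1 mm from the case: keeps the stand from sliding away; origin centre of its underside
- vise: bystander: round aluminium ball vise, 90 mm across, 78 mm high; origin centre of its underside
- tin: bystander: flat round tin with green lid, 58 mm across, 26 mm high; origin centre of its underside
- brush: bystander: bench brush lying on the near side of the wedge, about 200 long x 42 wide x 20 mm high; origin under its middle, own x along it to the bristles
Things that resemble listed ones, but are neither listed nor needed, are in the scene too. What is shaped like the wedge but blue or pink is not meant.

How it is judged:
By the outcome, as a careful person would: the job done as asked, in the order asked, and still so for the second after the job is handed in, with the robot touching nothing.
It also fails if it takes over 58 s, if anything falls off the work surface, if the arm or the gripper's body presses on something with over 40 N, if the wrist force passes 120 N, or if a joint passes its speed limit or range.

## Working session

There is one attempt and no reset: what is moved stays moved. The work goes in short steps, Python scripts to look and compute and a tool call to move; the robot and the scene stay as the last step left them, time stands still between calls to the robot, and variables do not carry over. Pictures are saved under pics/ and viewed, at most 10 in all, crops included, and the job is handed in when it is done.

Besides the shell and the picture viewer there is one more tool, called after "Emit:" by a JSON object that holds its "method" and its "body", one argument or row to a line. apply_moves: Moves the arm, as the interface text tells. Its arguments: {"type":"object","properties":{"plan":{"type":"array"},"force":{"type":"number"}},"required":["plan"]}

```bash
mkdir -p pics; python3 - <<'E'
from station import *
import cv2,numpy as np
s=sense();print(s)
a=snapshot("scene");b=snapshot("side")
cv2.imwrite('pics/a.png',a[:,:,::-1]);cv2.imwrite('pics/b.png',b[:,:,::-1])
for n in("scene","side","wrist"):print(n,calibration(n))
E
```

```text
{'t': 0.0, 'q': array([ 1.14848584e+00,  5.28483253e-01,  1.43390511e+00,  8.12938188e-06,
        1.18138387e+00, -1.78485923e-01]), 'qd': array([-3.01015296e-04, -1.22224250e-04, -2.51811967e-05,  1.32056447e-03,
        1.96351973e-04,  1.25780408e-03]), 'tau': array([-3.88127464e-04, -4.42344940e+01, -1.78030139e+01, -2.21820874e-04,
        8.33268918e-03,  1.08355377e-05]), 'tcp_pos': array([0.15054846, 0.60586222, 0.23032222]), 'tool_rot': array([ 1.21611980e-01,  9.92577120e-01, -1.03987416e-03, -3.26059436e-04]), 'force': array([ 1.07142892, -0.62133506,  0.24865925]), 'ft_torque': array([-0.00087545,  0.02493871,  0.00927196]), 'gripper_force': 0.0, 'finger_gap': 1.001664243713328}
scene {'camera_matrix': array([[367.98841147,   0.        , 319.69275421],
       [  0.        , 367.98841147, 196.06824494],
       [  0.        ,   0.        ,   1.        ]]), 'R': array([[-0.57852456,  0.81564703,  0.00540886],
       [ 0.46337497,  0.33410678, -0.82076568],
       [-0.67126222, -0.47232678, -0.57123939]]), 't': array([ 0.34501193, -0.21972731,  1.17107242])}
side {'camera_ma
[... 195 characters left out ...]
1682, -0.00361302],
       [-0.16506602, -0.51432825, -0.84155788],
       [ 0.25079155,  0.80332827, -0.54015487]]), 't': array([-0.57085968,  0.15221436,  0.7788157 ])}
wrist {'camera_matrix': array([[329.75299395,   0.        , 317.63143018],
       [  0.        , 329.75299395, 200.90187472],
       [  0.        ,   0.        ,   1.        ]]), 'mount': array([[-7.14260990e-04, -9.45726250e-01, -3.24963612e-01,
         8.32214602e-02],
       [ 9.99999648e-01, -8.18917552e-04,  1.85285632e-04,
         4.06289147e-04],
       [-4.41347892e-04, -3.24963365e-01,  9.45726502e-01,
        -1.42114068e-01],
       [ 0.00000000e+00,  0.00000000e+00,  0.00000000e+00,
         1.00000000e+00]])}
```

View pics/a.png

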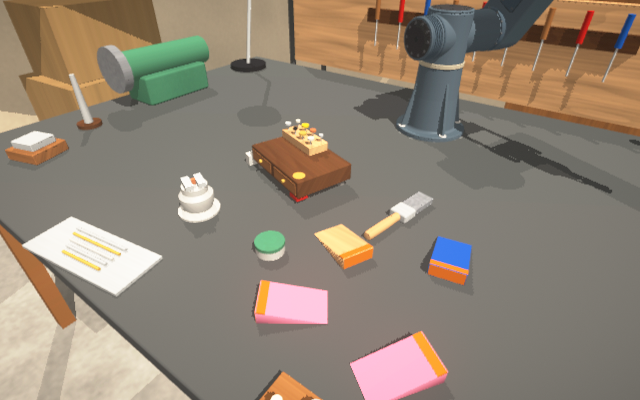

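View pics/b.png

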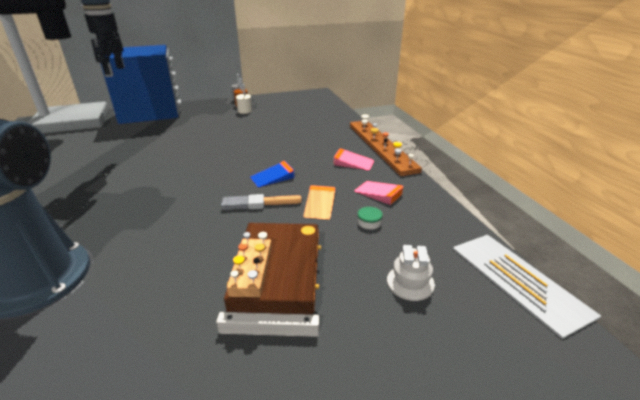

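The scene view shows the stand at (300,160), brass disc (299,177), red foot (300,197), wedge (345,245) with its orange back facing the camera, brush (400,215) and tin (270,245). The side view shows the disc at (308,231) and the wedge at (320,203).

```bash
cat > h.py <<'E'
import cv2,numpy as np
from station import *
def ray(n,px,z):
    c=calibration(n);K=c['camera_matrix'];d=np.linalg.inv(K)@[px[0],px[1],1.]
    R,t=c['R'],c['t'];o=-R.T@t;d=R.T@d
    return o+d*(z-o[2])/d[2]
def proj(n,X):
    c=calibration(n);p=c['camera_matrix']@(c['R']@np.array(X)+c['t']);return p[:2]/p[2]
def tri(p,q):
    A=[]
    for n,u in(("scene",p),("side",q)):
        c=calibration(n);P=c['camera_matrix']@np.c_[c['R'],c['t']]
        A+=[u[0]*P[2]-P[0],u[1]*P[2]-P[1]]
    v=np.linalg.svd(np.array(A))[2][-1];return v[:3]/v[3]
E
python3 - <<'E'
from h import *
a=cv2.imread('pics/a.png');b=cv2.imread('pics/b.png')
cv2.imwrite('pics/c.png',np.vstack([cv2.resize(a[140:275,240:390],None,fx=4,fy=4,interpolation=2)]))
cv2.imwrite('pics/d.png',cv2.resize(b[175:345,205:355],None,fx=3.5,fy=3.5,interpolation=2))
for n,im,roi in(("scene",a,(240,140,390,275)),("side",b,(205,175,345,345))):
    h=cv2.cvtColor(im,cv2.COLOR_BGR2HSV);x0,y0,x1,y1=roi
    for nm,lo,hi in(("orange/yel",(8,120,150),(28,255,255)),("red",(0,170,80),(5,255,255)),("bright",(5,60,200),(30,255,255))):
        m=cv2.inRange(h,lo,hi)[y0:y1,x0:x1]
        k,l,st,ce=cv2.connectedComponentsWithStats(m)
        for i in range(1,k):
            if st[i,4]>15:print(n,nm,st[i]+[x0,y0,0,0,0],ce[i]+[x0,y0])
E
```

```text
scene orange/yel [ 269  140   80   43 1410] [307.17375887 160.44184397]
scene orange/yel [305 141   5   4  16] [306.8125 142.5   ]
scene orange/yel [364 226  26  13  56] [373.16071429 233.78571429]
scene orange/yel [320 240  53  29 612] [352.75163399 255.12254902]
scene red [290 193  18   9  58] [297.94827586 197.31034483]
scene bright [297 140  31  16 290] [314.84482759 145.81724138]
scene bright [292 172  14   7  80] [298.3625 175.05  ]
scene bright [365 216  25  23 262] [378.27480916 227.41221374]
scene bright [ 314  224   60   45 1416] [345.37641243 244.58262712]
side orange/yel [304 185  32  34 299] [318.60869565 195.95652174]
side orange/yel [265 196  36   7 195] [282.48205128 199.45641026]
side orange/yel [300 225  16  11 132] [307.68181818 229.71212121]
side orange/yel [249 238  10   3  22] [253.59090909 238.63636364]
side orange/yel [227 238  44  58 777] [252.3989704  272.72329472]
side orange/yel [238 242  12  10  90] [243.41111111 247.01111111]
side orange/yel [233 253  16  28 208] [239.70673077 263.30769231]
side bright [304 185  31  34 840] [319.3702381 202.0797619]
side bright [264 196  37   5 143] [281.25174825 197.84615385]
side bright [301 226  14   9  97] [307.57731959 229.80412371]
side bright [ 227  238   44   51 1223] [249.19705642 262.1103843 ]
```

View pics/c.png

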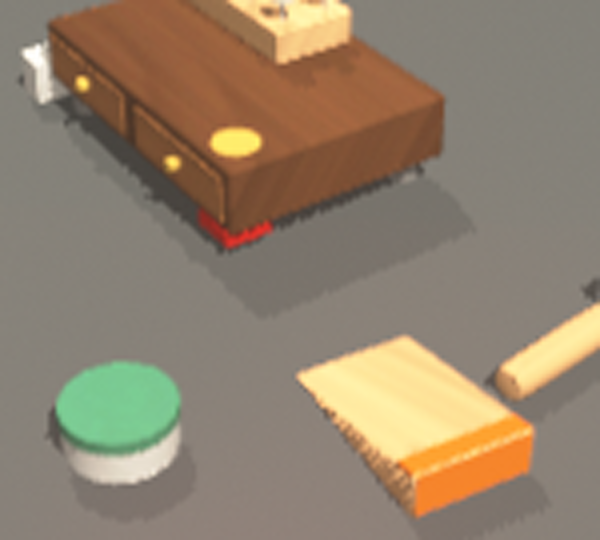

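View pics/d.png

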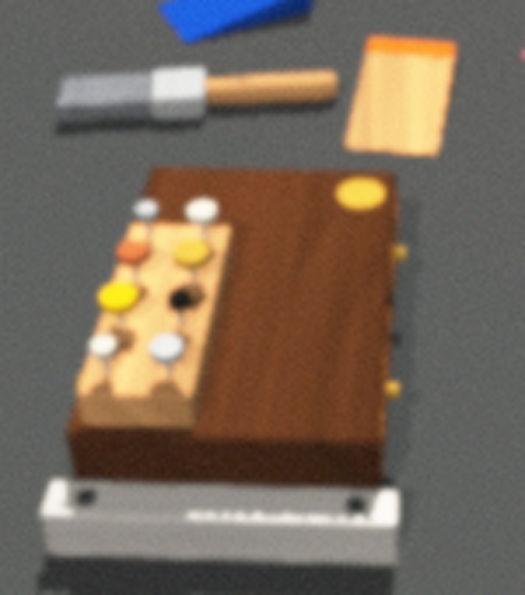

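The crops show, in scene-crop pixels, the wedge tip edge (298,377)-(405,336), back lower edge (417,516)-(530,468) and stand top corner (228,172). In the side crop the tip is (345,150)-(438,156), with the brush handle end near (338,85).

```bash
python3 - <<'E'
from h import *
np.set_printoptions(precision=4,suppress=True)
A=lambda u,v:(240+u/4-.4,140+v/4-.4)
B=lambda u,v:(205+u/3.5-.4,175+v/3.5-.4)
print('tip',ray('scene',A(298,377),.001),ray('scene',A(405,336),.001),'side',ray('side',B(345,150),.001),ray('side',B(438,156),.001))
print('back bot',ray('scene',A(417,516),0),ray('scene',A(530,468),0),'top side',ray('side',B(368,38),.026),ray('side',B(456,42),.026),'top sc',ray('scene',A(405,472),.026),ray('scene',A(533,428),.026))
print('disc',ray('scene',(298.4,175.05),.06),ray('side',(307.6,229.8),.06),tri((298.4,175.05),(307.6,229.8)))
print('top corners scene ++,-+,+-',*[ray('scene',A(*p),.06) for p in((228,172),(443,98),(50,22))])
print('side ++,-+,+-,--',*[ray('side',B(*p),.06) for p in((395,172),(152,168),(383,443),(70,432))])
print('red bottom corners',*[ray('scene',A(*p),.008) for p in((232,249),(200,225),(271,231))])
print('brush end',ray('side',B(338,85),.01),ray('scene',A(505,385),.01),'brush far',ray('side',B(60,105),.01))
print('tin',ray('scene',A(118,400),.026),ray('side',(370,214),.026))
E
```

```text
tip [0.6319 0.0114 0.001 ] [0.5729 0.0375 0.001 ] side [0.5733 0.0329 0.001 ] [0.6326 0.0063 0.001 ]
back bot [0.677  0.1107 0.    ] [0.6201 0.1373 0.    ] top side [0.6206 0.1348 0.026 ] [0.6819 0.1089 0.026 ] top sc [0.6795 0.1047 0.026 ] [0.6213 0.137  0.026 ]
disc [ 0.5472 -0.093   0.06  ] [ 0.5484 -0.0941  0.06  ] [ 0.5481 -0.0932  0.0599]
top corners scene ++,-+,+- [ 0.5738 -0.077   0.06  ] [ 0.4384 -0.0252  0.06  ] [ 0.502  -0.2769  0.06  ]
side ++,-+,+-,-- [ 0.5744 -0.0799  0.06  ] [ 0.4344 -0.0308  0.06  ] [ 0.5035 -0.2855  0.06  ] [ 0.3632 -0.2335  0.06  ]
red bottom corners [ 0.5721 -0.0776  0.008 ] [ 0.5643 -0.1068  0.008 ] [ 0.5454 -0.0705  0.008 ]
brush end [0.5877 0.1022 0.01  ] [0.5859 0.1037 0.01  ] brush far [0.3896 0.1375 0.01  ]
tin [ 0.7178 -0.0301  0.026 ] [ 0.7179 -0.0359  0.026 ]
```

Emit:
{"method": "apply_moves", "body": {
  "plan": [
    [-0.038,-0.02,0,0,0,0,0.4],
    [-0.038,-0.02,0,0,0,0,0.4],
    [-0.038,-0.02,0,0,0,0,0.4],
    [-0.038,-0.02,0,0,0,0,0.4],
    [-0.038,-0.02,0,0,0,0,0.4],
    [-0.038,-0.02,0,0,0,0,0.4],
    [-0.038,-0.02,0,0,0,0,0.4],
    [-0.038,-0.02,0,0,0,0,0.4]
  ]
}}

```text
t: 1.1
tcp_pos: [0.4079, 0.3767, 0.2309]
tool_rot: [0.122, 0.993, -0.0, -0.0]
force: [-0.5, -0.1, -0.5]
finger_gap: 0.3
gripper_force: 0.0
```

Emit:
{"method": "apply_moves", "body": {
  "plan": [
    [-0.038,-0.02,0,0,0,0,0.4],
    [-0.038,-0.02,0,0,0,0,0.4],
    [-0.038,-0.02,0,0,0,0,0.4],
    [-0.038,-0.02,0,0,0,0,0.4],
    [-0.038,-0.02,0,0,0,0,0.4],
    [-0.038,-0.02,0,0,0,0,0.4],
    [-0.038,-0.02,0,0,0,0,0.4],
    [-0.038,-0.02,0,0,0,0,0.4]
  ]
}}

```text
t: 2.1
tcp_pos: [0.6642, 0.1482, 0.2307]
tool_rot: [0.122, 0.993, -0.0, -0.001]
force: [0.4, 0.5, 0.5]
finger_gap: 0.303
gripper_force: 0.0
```

Emit:
{"method": "apply_moves", "body": {
  "plan": [
    [0,0,0.01,0,0,0.176,0.4],
    [0,0,0.01,0,0,0.176,0.4],
    [0,0,0.01,0,0,0.176,0.4],
    [0,0,0.01,0,0,0.176,0.4],
    [0,0,0.01,0,0,0.176,0.4]
  ]
}}

```text
t: 2.72
tcp_pos: [0.6632, 0.1492, 0.1803]
tool_rot: [0.535, 0.845, -0.0, -0.001]
force: [0.2, 0.1, 1.4]
finger_gap: 0.303
gripper_force: 0.0
```

Emit:
{"method": "apply_moves", "body": {
  "plan": [
    [0,0,0.01,0,0,0.176,0.4],
    [0,0,0.01,0,0,0.176,0.4],
    [0,0,0.01,0,0,0.176,0.4],
    [0,0,0.01,0,0,0.176,0.4],
    [0,0,0.01,0,0,0.176,0.4],
    [0,0,0,0,0,0,0.4],
    [0,0,0,0,0,0,0.4]
  ]
}}

```text
t: 3.6
tcp_pos: [0.6636, 0.1492, 0.1313]
tool_rot: [0.842, 0.54, -0.0, -0.0]
force: [0.0, -0.0, 0.3]
finger_gap: 0.303
gripper_force: 0.0
```

```bash
python3 - <<'E'
from h import *
s=sense();print({k:np.round(s[k],4) for k in('t','q','tcp_pos','tool_rot','force','finger_gap')})
w=snapshot('wrist');cv2.imwrite('pics/w1.png',w[:,:,::-1])
E
```

```text
{'t': np.float64(3.6), 'q': array([0.0572, 0.7136, 1.3669, 0.    , 1.0612, 0.4878]), 'tcp_pos': array([0.6636, 0.1492, 0.1313]), 'tool_rot': array([ 0.8418,  0.5397, -0.    , -0.    ]), 'force': array([ 0.0219, -0.0392,  0.3047]), 'finger_gap': np.float64(0.3028)}
```

View pics/w1.png

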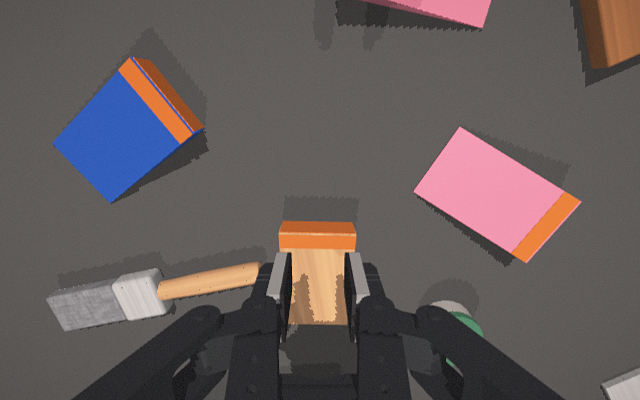

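The wrist view shows the wedge's orange back squarely above the fingers: lower back edge about (281,222)-(355,222), top edge about (279,234)-(356,234), brush handle end (260,266) to its left.

```bash
cat >> h.py <<'E'
from scipy.spatial.transform import Rotation as Ro
def wray(s,px,z):
    c=calibration('wrist');M=c['mount'];R=Ro.from_quat(s['tool_rot']).as_matrix()
    d=R@M[:3,:3]@np.linalg.inv(c['camera_matrix'])@[px[0],px[1],1.];o=R@M[:3,3]+s['tcp_pos']
    return o+d*(z-o[2])/d[2]
F=np.array([.5544,-.0905]);X=np.array([.941,-.338]);Y=np.array([.338,.941])
def sf(p):d=np.array(p[:2])-F;return np.round(1000*np.array([d@X,d@Y]),1)
E
python3 - <<'E'
from h import *
np.set_printoptions(precision=4,suppress=True)
s=sense();im=cv2.imread('pics/w1.png');h=cv2.cvtColor(im,cv2.COLOR_BGR2HSV)
m=cv2.inRange(h,(5,170,150),(14,255,255))
for x in(284,290,300,318,335,345,352):
    r=np.where(m[200:262,x])[0]+200;print(x,r.min(),r.max(),im[r.min()+4:r.min()+14:3,x].tolist())
for y in(226,230,236,242):
    r=np.where(m[y,260:380])[0]+260;print(y,r.min(),r.max())
for p,z in(((281,222),0),((355,222),0),((278.5,234),.026),((356.5,234),.026),((260,266),.01)):
    w=wray(s,p,z);print(p,w,sf(w))
E
```

```text
284 221 247 [[44, 95, 184], [42, 92, 183], [43, 95, 187], [106, 158, 227]]
290 221 247 [[45, 96, 185], [42, 94, 183], [41, 96, 190], [110, 161, 226]]
300 222 247 [[46, 96, 184], [52, 101, 189], [64, 127, 225], [79, 138, 229]]
318 222 247 [[46, 96, 185], [41, 94, 184], [45, 107, 217], [100, 154, 230]]
335 222 248 [[47, 97, 188], [43, 95, 184], [42, 98, 194], [97, 148, 219]]
345 223 248 [[43, 95, 183], [45, 95, 185], [66, 131, 227], [71, 137, 229]]
352 223 248 [[43, 96, 188], [48, 98, 188], [65, 127, 225], [87, 145, 231]]
226 282 352
230 281 353
236 279 349
242 279 355
(281, 222) [0.622  0.1359 0.    ] [-12.9 235.9]
(355, 222) [0.6823 0.1081 0.    ] [ 53.2 230.1]
(278.5, 234) [0.6227 0.1357 0.026 ] [-12.2 236. ]
(356.5, 234) [0.681  0.1089 0.026 ] [ 51.7 230.4]
(260, 266) [0.5881 0.1086 0.01  ] [-35.6 198.7]
```

Emit:
{"method": "apply_moves", "body": {
  "plan": [
    [0,0,0.02,0,0,0.02,0.4],
    [0,0,0.02,0,0,0,0.4],
    [0,0,0.02,0,0,0,0.4],
    [0,0,0.02,0,0,0,0.4],
    [0,0,0.02,0,0,0,0.4],
    [0,0,0.015,0,0,0,0.4],
    [0,0,0.01,0,0,0,0.4],
    [0,0,0,0,0,0,0.4]
  ]
}}

```text
t: 4.65
tcp_pos: [0.6632, 0.1492, 0.0055]
tool_rot: [0.848, 0.53, -0.001, -0.0]
force: [-0.5, -0.9, 0.4]
finger_gap: 0.301
gripper_force: 0.0
```

Emit:
{"method": "apply_moves", "body": {
  "plan": [
    [-0.01,0,0,0,0,0,0.4],
    [-0.006,0,0,0,0,0,0.4],
    [-0.004,0,0,0,0,0,0.4],
    [-0.004,0,0,0,0,0,0.4],
    [-0.004,0,0,0,0,0,0.4]
  ]
}}

```text
t: 5.28
tcp_pos: [0.6517, 0.1239, 0.0067]
tool_rot: [0.848, 0.53, 0.0, 0.0]
force: [0.9, -0.2, 1.3]
finger_gap: 0.298
gripper_force: 0.5
```

Emit:
{"method": "apply_moves", "body": {
  "plan": [
    [-0.006,0,0,0,0,0,0.4],
    [-0.008,0,0,0,0,0,0.4],
    [-0.008,0,0,0,0,0,0.4],
    [-0.008,0,0,0,0,0,0.4],
    [-0.008,0,0,0,0,0,0.4],
    [-0.008,0,0,0,0,0,0.4],
    [-0.006,0,0,0,0,0,0.4],
    [0,0,0,0,0,0,0.4]
  ]
}}

```text
t: 6.28
tcp_pos: [0.6281, 0.0767, 0.0062]
tool_rot: [0.848, 0.53, -0.0, -0.0]
force: [-0.4, 0.3, 0.6]
finger_gap: 0.299
gripper_force: 0.0
```

```bash
python3 - <<'E'
from h import *
s=sense();print({k:np.round(s[k],4) for k in('t','tcp_pos','tool_rot','force')},sf(s['tcp_pos']))
c=[cv2.resize(snapshot(n)[y:y+150,x:x+200,::-1],None,fx=4,fy=4,interpolation=2)[:, :] for n,x,y in(("scene",230,140),)]
cv2.imwrite('pics/e.png',c[0])
E
```

```text
{'t': np.float64(6.275), 'tcp_pos': array([0.6281, 0.0767, 0.0062]), 'tool_rot': array([ 8.48e-01,  5.30e-01, -4.00e-04, -1.00e-04]), 'force': array([-0.3545,  0.2638,  0.6235])} [ 12.9 182.2]
```

View pics/e.png

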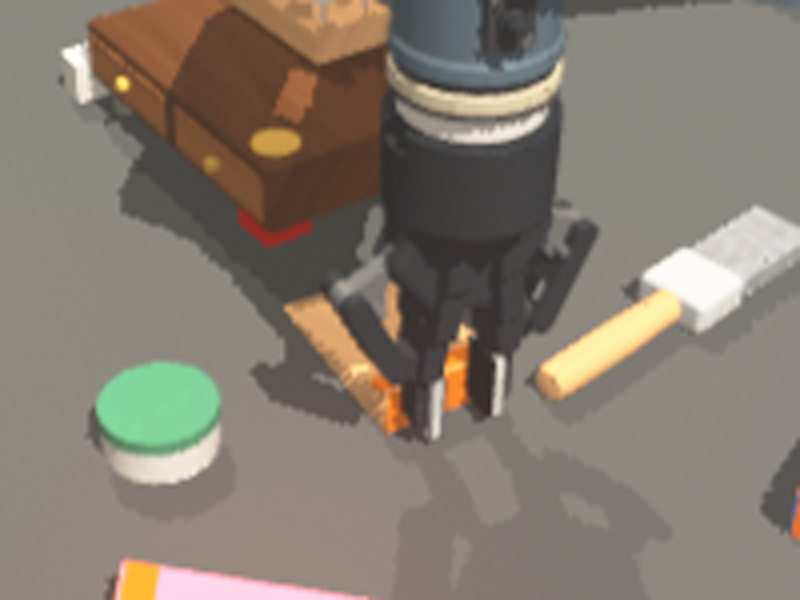

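The picture shows the wedge tip's far corner at crop (285,305) and its back far corner at (388,430), with both fingers on the back. The red foot's corner is at (275,243).

```bash
python3 - <<'E'
from h import *
A=lambda u,v:(230+u/4-.4,140+v/4-.4)
for n,p,z in(('tipR',(285,305),.001),('backR',(389,431),0),('foot++',(275,243),.008),('disc',(276,142.5),.06)):
    w=ray('scene',A(*p),z);print(n,w,sf(w))
E
```

```text
tipR [ 0.60089729 -0.04632541  0.001     ] [28.8 57.3]
backR [0.64873985 0.05408015 0.        ] [ 39.9 167.9]
foot++ [ 0.56656529 -0.0797726   0.008     ] [ 7.8 14.2]
disc [ 0.54755053 -0.09213802  0.06      ] [-5.9 -3.9]
```

Emit:
{"method": "apply_moves", "body": {
  "plan": [
    [-0.004,0,0,0,0,-0.02,0.4],
    [-0.004,0,0,0,0,-0.02,0.4],
    [-0.004,0,0,0,0,-0.02,0.4],
    [-0.004,0,0,0,0,-0.02,0.4],
    [-0.004,0,0,0,0,-0.025,0.4],
    [-0.006,0,0,0,0,0,0.4],
    [-0.005,0,0,0,0,0,0.4],
    [0,0,0,0,0,0,0.4]
  ]
}}

```text
t: 7.32
tcp_pos: [0.6167, 0.048, 0.0063]
tool_rot: [0.819, 0.574, -0.0, -0.0]
force: [0.5, -0.4, -0.7]
finger_gap: 0.299
gripper_force: 0.0
```

```bash
python3 - <<'E'
from h import *
s=sense();print({k:np.round(s[k],4) for k in('t','tcp_pos','tool_rot','force')},sf(s['tcp_pos']))
a=cv2.resize(snapshot("scene")[150:250,250:380,::-1],None,fx=4,fy=4,interpolation=2)
b=cv2.resize(snapshot("side")[170:270,270:370,::-1],None,fx=4,fy=4,interpolation=2)
cv2.imwrite('pics/f.png',cv2.resize(np.hstack([a,b[:,:280]]),None,fx=1,fy=1))
E
```

```text
{'t': np.float64(7.325), 'tcp_pos': array([0.6167, 0.048 , 0.0063]), 'tool_rot': array([ 8.190e-01,  5.737e-01, -1.000e-04, -0.000e+00]), 'force': array([ 0.4932, -0.4144, -0.6662])} [ 11.8 151.4]
```

View pics/f.png

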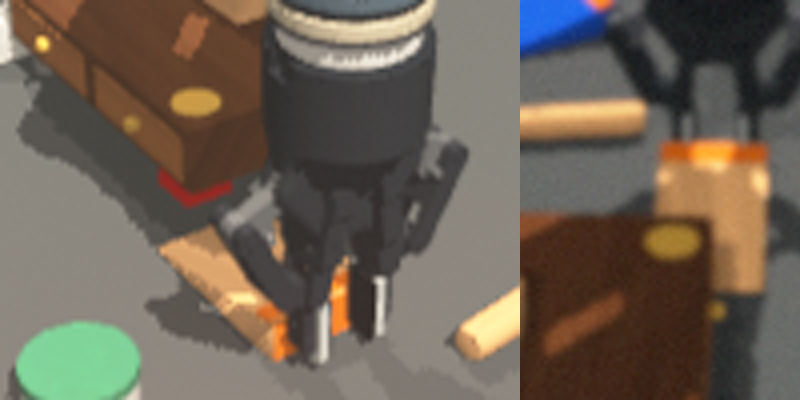

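The views show the tip's far corner at scene crop (160,248) and side crop (767,292), and the back's far corner at scene crop (277,362). The back's top edge is at side crop (658,145)-(768,147).

```bash
python3 - <<'E'
from h import *
A=lambda u,v:(250+u/4-.4,150+v/4-.4)
B=lambda u,v:(270+(u-520)/4-.4,170+v/4-.4)
for n,c,p,z in(('tipR','scene',A(160,248),.001),('backR','scene',A(277,362),0),('tipR','side',B(767,293),.001),('backLtop','side',B(658,143),.026),('backRtop','side',B(768,144),.026),('disc','side',B(672,241),.06),('case corner','side',B(711,222),.06)):
    w=ray(c,p,z);print(n,c,w[:2],sf(w))
E
```

```text
tipR scene [ 0.60330422 -0.07540708] [40.9 30.7]
backR scene [0.64072541 0.02942244] [ 40.7 142. ]
tipR side [ 0.60633356 -0.08074705] [45.6 26.7]
backLtop side [0.58024144 0.04718693] [-22.2 138.3]
backRtop side [0.64368746 0.02567077] [ 44.8 139.5]
disc side [ 0.54838025 -0.09423592] [-4.4 -5.6]
case corner side [ 0.57268665 -0.08451477] [15.2 11.8]
```

Emit:
{"method": "apply_moves", "body": {
  "plan": [
    [-0.004,-0.001,0,0,0,0,0.4],
    [-0.004,-0.001,0,0,0,0,0.4],
    [-0.004,-0.001,0,0,0,0,0.4],
    [-0.004,-0.001,0,0,0,0,0.4],
    [-0.004,-0.001,0,0,0,0,0.4],
    [-0.004,-0.001,0,0,0,0,0.4],
    [-0.003,-0.001,0,0,0,0,0.4],
    [-0.003,-0.001,0,0,0,0,0.4]
  ]
}}

```text
t: 8.43
tcp_pos: [0.599, 0.023, 0.0063]
tool_rot: [0.819, 0.574, 0.0, 0.0]
force: [0.4, 0.9, 0.8]
finger_gap: 0.302
gripper_force: 0.4
```

Emit:
{"method": "apply_moves", "body": {
  "plan": [
    [-0.002,0,0,0,0,0,0.4],
    [-0.002,0,0,0,0,0,0.4]
  ]
}}

```text
t: 8.68
tcp_pos: [0.5976, 0.0193, 0.0063]
tool_rot: [0.819, 0.574, -0.0, -0.0]
force: [0.6, 0.6, 1.0]
finger_gap: 0.301
gripper_force: 0.5
```

Emit:
{"method": "apply_moves", "body": {
  "plan": [
    [-0.002,0,0,0,0,0,0.4]
  ]
}}

```text
t: 8.8
tcp_pos: [0.5969, 0.0174, 0.0063]
tool_rot: [0.819, 0.574, -0.0, -0.0]
force: [0.9, 0.7, -0.3]
finger_gap: 0.296
gripper_force: 0.5
```

Emit:
{"method": "apply_moves", "body": {
  "plan": [
    [-0.001,0,0,0,0,0,0.4],
    [-0.001,0,0,0,0,0,0.4]
  ]
}}

```text
t: 9.05
tcp_pos: [0.5963, 0.0156, 0.0063]
tool_rot: [0.819, 0.574, -0.0, -0.0]
force: [0.7, 0.5, 0.9]
finger_gap: 0.3
gripper_force: 0.4
```

Emit:
{"method": "apply_moves", "body": {
  "plan": [
    [-0.001,0,0,0,0,0,0.4]
  ]
}}

```text
t: 9.18
tcp_pos: [0.596, 0.0146, 0.0063]
tool_rot: [0.819, 0.574, -0.0, 0.0]
force: [0.7, 0.7, 0.1]
finger_gap: 0.297
gripper_force: 0.4
```

Emit:
{"method": "apply_moves", "body": {
  "plan": [
    [-0.001,0,0,0,0,0,0.4]
  ]
}}

```text
t: 9.3
tcp_pos: [0.5956, 0.0137, 0.0063]
tool_rot: [0.819, 0.574, -0.0, -0.0]
force: [-0.1, 0.9, 0.9]
finger_gap: 0.302
gripper_force: 0.4
```

Emit:
{"method": "apply_moves", "body": {
  "plan": [
    [-0.001,0,0,0,0,0,0.4]
  ]
}}

```text
t: 9.43
tcp_pos: [0.5952, 0.0127, 0.0063]
tool_rot: [0.819, 0.574, -0.0, -0.0]
force: [0.4, 0.4, 0.2]
finger_gap: 0.304
gripper_force: 0.3
```

Emit:
{"method": "apply_moves", "body": {
  "plan": [
    [-0.001,0,0,0,0,0,0.4]
  ]
}}

```text
t: 9.55
tcp_pos: [0.5949, 0.0118, 0.0063]
tool_rot: [0.819, 0.574, -0.0, -0.0]
force: [0.6, 0.4, 0.6]
finger_gap: 0.296
gripper_force: 0.3
```

Emit:
{"method": "apply_moves", "body": {
  "plan": [
    [-0.001,0,0,0,0,0,0.4]
  ]
}}

```text
t: 9.68
tcp_pos: [0.5946, 0.0108, 0.0063]
tool_rot: [0.819, 0.574, -0.0, -0.0]
force: [0.1, 0.4, 0.4]
finger_gap: 0.298
gripper_force: 0.3
```

Emit:
{"method": "apply_moves", "body": {
  "plan": [
    [-0.001,0,0,0,0,0,0.4]
  ]
}}

```text
t: 9.8
tcp_pos: [0.5943, 0.01, 0.0063]
tool_rot: [0.819, 0.574, 0.0, -0.0]
force: [0.3, 1.4, -0.3]
finger_gap: 0.301
gripper_force: 0.8
```

Force is rising; I'll use half-millimetre steps.

Emit:
{"method": "apply_moves", "body": {
  "plan": [
    [-0.0005,0,0,0,0,0,0.4]
  ]
}}

```text
t: 9.93
tcp_pos: [0.5942, 0.0097, 0.0063]
tool_rot: [0.819, 0.574, 0.0, -0.0]
force: [1.0, 2.7, -0.6]
finger_gap: 0.3
gripper_force: 1.3
```

Emit:
{"method": "apply_moves", "body": {
  "plan": [
    [-0.0005,0,0,0,0,0,0.4]
  ]
}}

```text
t: 10.05
tcp_pos: [0.5941, 0.0095, 0.0063]
tool_rot: [0.819, 0.574, 0.0, -0.0]
force: [1.4, 4.1, -1.3]
finger_gap: 0.299
gripper_force: 2.0
```

Emit:
{"method": "apply_moves", "body": {
  "plan": [
    [-0.0005,0,0,0,0,0,0.4]
  ]
}}

```text
t: 10.18
tcp_pos: [0.5941, 0.0092, 0.0063]
tool_rot: [0.819, 0.574, 0.001, -0.0]
force: [2.1, 4.2, -1.4]
finger_gap: 0.297
gripper_force: 2.6
```

Emit:
{"method": "apply_moves", "body": {
  "plan": [
    [0.006,0,0,0,0,0,0.4],
    [0.006,0,0,0,0,0,0.4],
    [0,0,-0.03,0,0,0,0.4],
    [0,0,-0.03,0,0,0,1],
    [0,0,-0.03,0,0,0,1],
    [-0.024,-0.002,0,0,0,0,1],
    [-0.025,-0.002,0,0,0,0,1],
    [-0.025,-0.002,0,0,0,0,1]
  ]
}}

```text
t: 11.18
tcp_pos: [0.5666, -0.0482, 0.0965]
tool_rot: [0.819, 0.574, -0.0, 0.0]
force: [-0.1, -0.7, 0.7]
finger_gap: 0.001
gripper_force: 0.0
```

Emit:
{"method": "apply_moves", "body": {
  "plan": [
    [-0.025,-0.001,0,0,0,0,1],
    [-0.025,-0.001,0,0,0,0,1],
    [0,0,0.01,0,0,0,1],
    [0,0,0.01,0,0,0,1],
    [0,0,0.008,0,0,0,1],
    [0,0,0.004,0,0,0,1],
    [0,0,0,0,0,0,1],
    [0,0,0,0,0,0,1]
  ]
}}

```text
t: 12.18
tcp_pos: [0.5483, -0.0938, 0.0645]
tool_rot: [0.819, 0.574, 0.0, 0.0]
force: [0.6, 0.5, 0.6]
finger_gap: 0.003
gripper_force: 0.0
```

```bash
python3 - <<'E'
from h import *
s=sense();print({k:np.round(s[k],4) for k in('t','tcp_pos','tool_rot','force')},sf(s['tcp_pos']))
a=cv2.resize(snapshot("scene")[150:250,250:350,::-1],None,fx=4,fy=4,interpolation=2)
b=cv2.resize(snapshot("side")[170:270,260:360,::-1],None,fx=4,fy=4,interpolation=2)
cv2.imwrite('pics/g.png',np.hstack([a,b]))
E
```

```text
{'t': np.float64(12.175), 'tcp_pos': array([ 0.5483, -0.0938,  0.0645]), 'tool_rot': array([8.187e-01, 5.742e-01, 1.000e-04, 2.000e-04]), 'force': array([0.5675, 0.451 , 0.5533])} [-4.6 -5.2]
```

View pics/g.png

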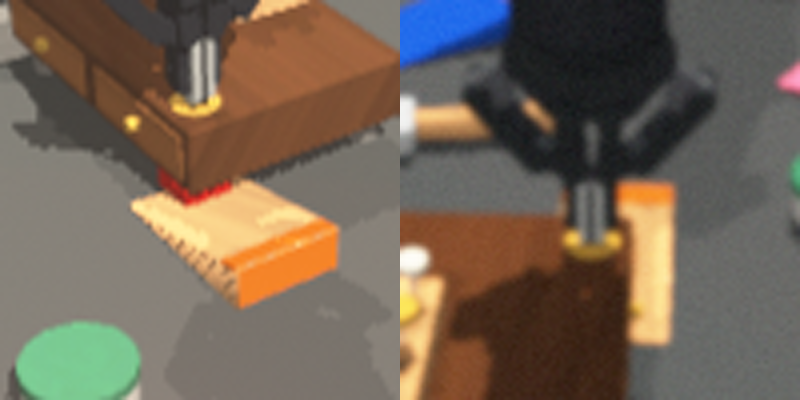

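Fingers stand over the disc (scene crop (197,103)), and the wedge's tip is under the red foot at (195,190), covering its whole width. Next, press.

Emit:
{"method": "apply_moves", "body": {
  "plan": [
    [0,0,0.001,0,0,0,1],
    [0,0,0.001,0,0,0,1],
    [0,0,0.001,0,0,0,1]
  ]
}}

```text
t: 12.65
tcp_pos: [0.5481, -0.094, 0.0613]
tool_rot: [0.819, 0.574, 0.0, 0.0]
force: [0.9, 0.8, -0.5]
finger_gap: 0.0
gripper_force: 0.0
```

Emit:
{"method": "apply_moves", "body": {
  "plan": [
    [0,0,0.001,0,0,0,1]
  ]
}}

```text
t: 12.78
tcp_pos: [0.548, -0.094, 0.0602]
tool_rot: [0.819, 0.574, -0.0, -0.0]
force: [-0.2, -0.4, -0.4]
finger_gap: -0.001
gripper_force: 0.0
```

Emit:
{"method": "apply_moves", "body": {
  "plan": [
    [0,0,0.0005,0,0,0,1]
  ]
}}

```text
t: 12.9
tcp_pos: [0.5481, -0.094, 0.0601]
tool_rot: [0.819, 0.574, -0.0, 0.0]
force: [-1.4, 0.6, 5.5]
finger_gap: 0.001
gripper_force: 2.7
```

Solid contact at 60 mm with 5.5 N already and no sinking. Now increase to about 10 N.

Emit:
{"method": "apply_moves", "body": {
  "plan": [
    [0,0,0.0003,0,0,0,1]
  ]
}}

```text
t: 13.02
tcp_pos: [0.5481, -0.094, 0.06]
tool_rot: [0.819, 0.574, 0.0, 0.0]
force: [-1.7, 0.6, 6.4]
finger_gap: -0.001
gripper_force: 3.3
```

Emit:
{"method": "apply_moves", "body": {
  "plan": [
    [0,0,0.0002,0,0,0,1]
  ]
}}

```text
t: 13.15
tcp_pos: [0.5481, -0.094, 0.06]
tool_rot: [0.819, 0.574, 0.0, 0.0]
force: [-1.5, 0.4, 7.6]
finger_gap: 0.0
gripper_force: 3.6
```

Emit:
{"method": "apply_moves", "body": {
  "plan": [
    [0,0,0.0004,0,0,0,1]
  ]
}}

```text
t: 13.28
tcp_pos: [0.5481, -0.094, 0.06]
tool_rot: [0.819, 0.574, 0.0, 0.0]
force: [-2.3, 0.5, 10.9]
finger_gap: 0.003
gripper_force: 5.3
```

Emit:
{"method": "apply_moves", "body": {
  "plan": [
    [0,0,0,0,0,0,1],
    [0,0,0,0,0,0,1]
  ]
}}

```text
t: 13.52
tcp_pos: [0.5481, -0.094, 0.06]
tool_rot: [0.819, 0.574, 0.0, 0.0]
force: [-1.5, -0.3, 8.8]
finger_gap: 0.004
gripper_force: 4.3
```

Emit:
{"method": "apply_moves", "body": {
  "plan": [
    [0,0,0.0001,0,0,0,1],
    [0,0,0,0,0,0,1],
    [0,0,0,0,0,0,1],
    [0,0,0,0,0,0,1],
    [0,0,0,0,0,0,1],
    [0,0,0,0,0,0,1],
    [0,0,0,0,0,0,1],
    [0,0,0,0,0,0,1]
  ]
}}

```text
t: 14.52
tcp_pos: [0.5481, -0.094, 0.06]
tool_rot: [0.819, 0.574, 0.0, 0.0]
force: [-1.5, 0.9, 9.3]
finger_gap: -0.003
gripper_force: 4.6
```

Emit:
{"method": "apply_moves", "body": {
  "plan": [
    [0,0,0,0,0,0,1],
    [0,0,0,0,0,0,1]
  ]
}}

```text
t: 14.78
tcp_pos: [0.5481, -0.094, 0.06]
tool_rot: [0.819, 0.574, 0.0, 0.0]
force: [-2.0, 0.2, 8.4]
finger_gap: -0.002
gripper_force: 4.6
```

Emit:
{"method": "apply_moves", "body": {
  "plan": [
    [0,0,-0.002,0,0,0,1],
    [0,0,-0.005,0,0,0,1],
    [0,0,-0.02,0,0,0,1],
    [0,0,-0.03,0,0,0,1],
    [0.03,0,-0.04,0,0,0,1],
    [0.04,0,-0.03,0,0,0,1],
    [0.05,0,0,0,0,0,1],
    [0.05,0,0,0,0,0,1]
  ]
}}

```text
t: 15.78
tcp_pos: [0.6067, 0.067, 0.1866]
tool_rot: [0.819, 0.574, 0.001, 0.0]
force: [1.1, -0.6, -0.8]
finger_gap: 0.002
gripper_force: 0.0
```

Emit:
{"method": "apply_moves", "body": {
  "plan": [
    [0.05,0,0,0,0,0,1],
    [0,0,0,0,0,0,1],
    [0,0,0,0,0,0,1]
  ]
}}

```text
t: 16.15
tcp_pos: [0.6224, 0.1126, 0.1854]
tool_rot: [0.819, 0.574, -0.001, -0.0]
force: [0.1, -0.5, 0.4]
finger_gap: 0.002
gripper_force: 0.0
```

```bash
python3 - <<'E'
from h import *
a=snapshot("scene")[:,:,::-1]
cv2.imwrite('pics/i.png',cv2.resize(a[130:280,240:440],None,fx=4,fy=4,interpolation=2))
b=snapshot("side")
for n,im,r in(("scene",a,(285,165,315,187)),("side",b[:,:,::-1],(295,220,320,240))):
    h=cv2.cvtColor(np.ascontiguousarray(im),cv2.COLOR_BGR2HSV);m=cv2.inRange(h,(5,60,200),(30,255,255))
    y,x=np.where(m[r[1]:r[3],r[0]:r[2]]);print(n,x.mean()+r[0],y.mean()+r[1],len(x))
E
```

```text
scene 296.6666666666667 175.33333333333334 3
side 312.7142857142857 221.25714285714287 35
```

View pics/i.png

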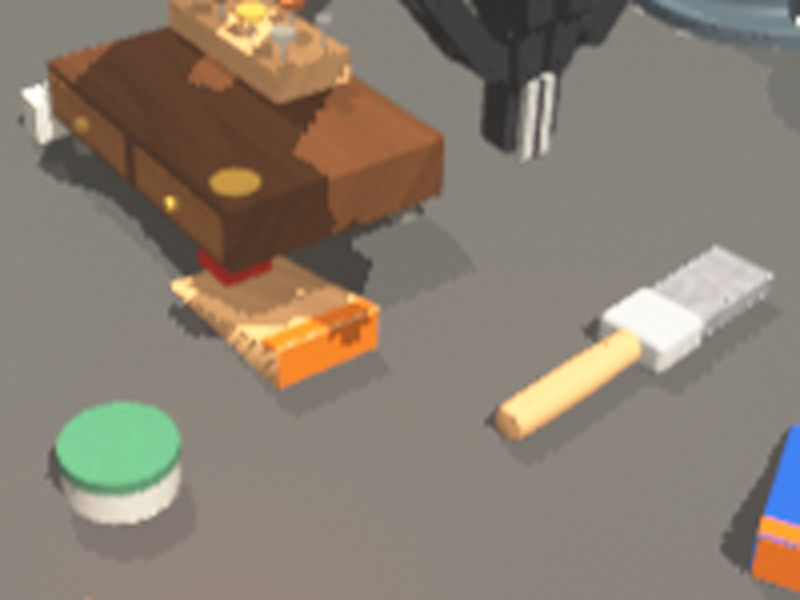

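The stand is unmoved: the disc is at crop (235,182), the same pixel as at the start. The wedge sits under the red foot at (235,270), and the hand is clear. Handing in.

```bash
python3 -c "
from station import *
print(sign_off())"
```

```text
the job is handed in; nothing more can be done
None
```

The wedge is snug under the red foot (about 4.7 N final push). The stand is level and has not visibly moved. A press of about 9 N on the brass disc for over a second sank the corner only about 0.1 mm, and I handed the job in at about 16 s with the hand clear.

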